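# Air cleaner off, balance on, hold tare

### The job

Get the balance ready for weighing: switch the desk air cleaner off by pushing the raised, red-dotted end of its rocker fully down so that its draught cannot disturb the pan, then press the balance's green power key fully in (it stays in), then press the yellow tare key fully in and keep it held down; finish with your fingers still holding it down. Work only with the fingertips, in that order, and pick nothing up: the jar stays on the pan, the grey key is not to be pressed, and the things standing around stay where they are.

Things in the scene. Friction and masses are not known exactly. Their poses are not given: they have to be found in the camera images.
- balance: White balance, 240 (x) by 200 (y) by 42 mm, fixed. Origin: centre of underside; x points away from the robot (within 0.3 rad), z up. Keys in a row at x = -87 mm: green power at y = +55 (left), grey mode at 0, yellow tare at -55 mm (right); tops 10 mm above their collars. Display behind the keys, from x = -59 mm, 50 mm high; steel pan 128 mm wide centred at x = +45 mm, top 56 mm up.
- power_key (a joint): Green key on the balance, a round push key 28 mm across; travel 0 (out, as found) to 0.005 m (fully in), pushed straight down. It slides under about 3 N of friction and stays in where it is left (latched on).
- power_key_top (a point): Centre of the green power key's top face, 55.5 mm above the table when out; moves with the key.
- tare_key (a joint): Yellow key on the balance, a round push key 28 mm across; travel 0 (out, as found) to 0.005 m (fully in), pushed straight down. A spring pushes it back: about 2 N at the start, 5 N fully in.
- tare_key_top (a point): Centre of the yellow tare key's top face, 55.5 mm above the table when out; moves with the key.
- mode_key (a joint): Grey key on the balance, a round push key 28 mm across; travel 0 (out, as found) to 0.005 m (fully in), pushed straight down. Sprung like the tare key. Not to be pressed.
- air_cleaner: Cordless white desk air cleaner, a box 160 (its x) by 120 (its y) mm and 55 mm high, fixed to the table, with louvres on the far half of its top and a black rocker switch on the near half. Origin: centre of its underside; x points away from the robot, turned up to about 0.4 rad. It stands to the left or to the right of the balance.
- rocker (a joint): Black rocker 56 mm long (along the cleaner's x), 32 mm wide, pivot at its middle, at x = -36 mm on the cleaner, 64 mm above the table. 0 = running (red-dotted end, towards the robot, stands up; starts at 0 to 0.04); 0.30 rad = off (that end fully down, hard stop). Stays where it is left: friction 0.05 N m, so 2 to 6 N at the end.
- rocker_raised_end (a point): The red dot on the rocker's top, 20 mm from the pivot on the end towards the robot; 67 mm above the table at the start, about 6 mm lower when fully off. Push straight down here to switch off.
- resin_jar: Closed small jar, dark brown with a cream lid, 54 mm across, 32 mm high, standing loose on the balance pan. Leave it standing where it is. Origin: centre of its underside.
- alu_flask_small: Small bare metal flask, 41 mm across, 106 mm high, at the left. Leave it standing where it is. Origin: centre of its underside.
- vial_1: Glass vial with white cap, 47 mm across, 85 mm high, at the left. Leave it standing where it is. Origin: centre of its underside.
- vial_2: Glass vial with white cap, 45 mm across, 68 mm high, at the right. Leave it standing where it is. Origin: centre of its underside.
- powder_jar: Glass jar of pale powder with a cream lid, 102 mm across, 143 mm high, at the right. Leave it standing where it is. Origin: centre of its underside.
- red_lid: Red jar lid, 56 mm across, 13 mm high, at the right. Leave it standing where it is. Origin: centre of its underside.
- yellow_lid_1: Yellow jar lid, 78 mm across, 15 mm high, in front. Leave it standing where it is. Origin: centre of its underside.
- gloss_pen: Slim white and dark blue pen lying along its y, 140 mm long, 16 mm thick, at the front right. Leave it standing where it is. Origin: centre of its underside.
Things that resemble listed ones, but are neither listed nor needed, are in the scene too. Leave any orange, purple or turquoise look-alike of the resin_jar alone.

How it is judged:
By the outcome, as a careful person would: the job done as asked, in the order asked, and still so for the second after the job is handed in, while the arm keeps its last pose, push and grip.
It also fails if it takes over 38 s, if anything falls off the work surface, if the arm or the gripper's body presses on something with over 40 N, if the wrist force passes 120 N, or if a joint passes its speed limit or range.

### The arm

A 6-joint arm with a two-finger parallel gripper is mounted at the origin on a cart in front of the work surface, level with it; the furniture and walls round the work are solid. World frame = base frame: x ahead of the robot, y to its left, z up, the work surface at z = 0. Lengths are in m, angles in degrees, forces in N, time in s.
With the tool pointing down it reaches from about 0.275 to 0.875 m from the base axis. Payload 12.5 kg.
Tool frame: the origin (TCP) lies midway between the tips of the shut fingers; the grasp point (between the pads) lies 19 mm behind it (tcp_to_grasp is the distance from the TCP to the grasp point, in m); z points along the fingers, y is the direction in which the jaws open and shut (so a half turn about z gives the same grasp; the last joint's range is limited). The gripper opens to 85 mm and grips with 20 to 120 N. Pads are 22 mm wide; open, the fingers measure 114 mm over their backs; the gripper's body (76 mm by 85 mm) begins 54 mm behind the grasp point. The pads swing forward as they close: fully open they stand 13 mm farther back than shut.
Start: joints at [58.751, 20.094, 94.641, -0, 65.266, -4.847], TCP at [0.245, 0.493, 0.231] pointing down, gripper open.
Joint ranges: [-157.81, 157.81], [-45, 120.19], [0.68, 151.7], [-89.99, 269.99], [4.06, 180], [-164.3, 164.3]. Speed limits (degrees/s): [127.2, 127.2, 159.86, 180, 180, 180].

### API

Orientations are given as [roll, pitch, yaw] about the fixed x, y, z axes, in that order (R = Rz(yaw) Ry(pitch) Rx(roll)).
In Python, from plant import * gives the robot as it stands. Calls block until the motion is done:
- move_ptp(position, orientation): joint-space move of the TCP to a pose.
- move_l(position, rotation=None, max_speed=0.15): straight line of the TCP; rotation=None keeps the orientation; max_speed is the mean speed in m/s.
- move_j(angles): joint-space move.
- move_gripper(opening, grasp_force=None): finger opening in m; grasp_force is the grip in N (None keeps the last); returns when the fingers have stopped.
- sleep(seconds).
- inverse_kinematics(position, orientation): joint angles nearest the present ones, or None.
- get_obs(): the state.
- camera(name): name is "side" or "top"; returns the picture (400x640x3 uint8, red, green, blue); there is no depth.
- camera_model(name): a dict with "fovy" (degrees; the focal length in pixels is half the picture's height over the tangent of half this angle, whatever the lens; pixels are square), "cx", "cy" (the principal point, pixels), "camera_from_world" (4x4, takes a point from world to camera coordinates). Camera axes: x right, y down, z forward; pixel columns grow to the right and rows downward; lengths in m; the calibration is good to about 2 mm. A picture is of the moment at which its call begins. camera_model takes no time and is no camera call.
A pose or a line that the arm cannot do raises MotionError and nothing moves.
- finish_job(): hands the job in, once; it reports no verdict.
The state is a dict: "t": time; "qpos": joint angles; "dq": joint speeds; "effort": joint torques, N m; "ee_pos": TCP position; "tcp_rot": TCP orientation; "contact_force": force on the tool from outside, world axes, zero at the start; "torque": the same for the moment, N m; "width": finger opening in m.
Only numpy, scipy, OpenCV 4.12 (cv2) and the standard library are available. Lean on these libraries where they do the work, as an engineer would, in place of code of your own. Each camera call takes 0.05 s, during which the arm holds its last target.

## Working session

There is one attempt and no reset: what is moved stays moved. The work goes in short steps, each a Python script; the robot and the scene stay as the last script left them, time stands still between calls to the robot, and variables do not carry over. Pictures are saved under pics/ and viewed, and the job is handed in when it is done.

```bash
mkdir -p pics; ls
python3 - <<'E'
from plant import *
import cv2,json
for n in("top","side"):
    im=camera(n);cv2.imwrite(f"pics/{n}0.png",im[...,::-1]);m=camera_model(n);print(n,m)
o=get_obs();print(o)
E
```

```text
pics
top {'fovy': 55.21900330155762, 'cx': 318.377651440706, 'cy': 200.14714561285558, 'camera_from_world': array([[-0.02728747, -0.99950155,  0.01587608, -0.00741696],
       [-0.99007961,  0.02483355, -0.13829554,  0.5506605 ],
       [ 0.13783235, -0.01949232, -0.99026375,  1.20747018],
       [ 0.        ,  0.        ,  0.        ,  1.        ]])}
side {'fovy': 48.357455259975524, 'cx': 314.31279560937395, 'cy': 212.6767175862379, 'camera_from_world': array([[-0.99283538, -0.1187034 , -0.01368972,  0.54612375],
       [-0.03690263,  0.41356951, -0.90972439,  0.08052503],
       [ 0.11364903, -0.90270137, -0.41498691,  1.44893503],
       [ 0.        ,  0.        ,  0.        ,  1.        ]])}
{'t': 0.1, 'qpos': array([ 5.87512349e+01,  2.01213884e+01,  9.46717317e+01,  2.48742085e-03,
        6.52671045e+01, -4.84684784e+00]), 'dq': array([-0.01825713, -0.05799879, -0.06207241, -0.01544933,  0.00833296,
        0.01654237]), 'effort': array([ 2.44529212e-03, -5.06826067e+01, -2.91882795e+01,  5.92689230e-05,
        2.53011938e-03,  1.13264798e-05]), 'ee_pos': array([0.24437863, 0.49240094, 0.23082124]), 'tcp_rot': array([-1.79940182e+02, -7.33860259e-03,  1.53597037e+02]), 'contact_force': array([-0.33783068, -0.9155408 , -0.93342418]), 'torque': array([0.01902884, 0.04918974, 0.00182946]), 'width': 0.08524831532812947}
```

View pics/top0.png

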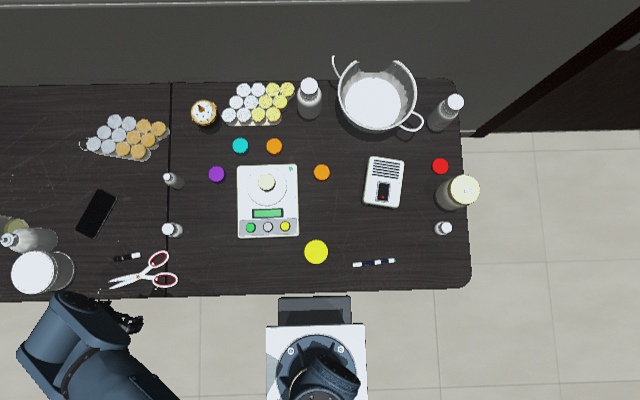

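View pics/side0.png

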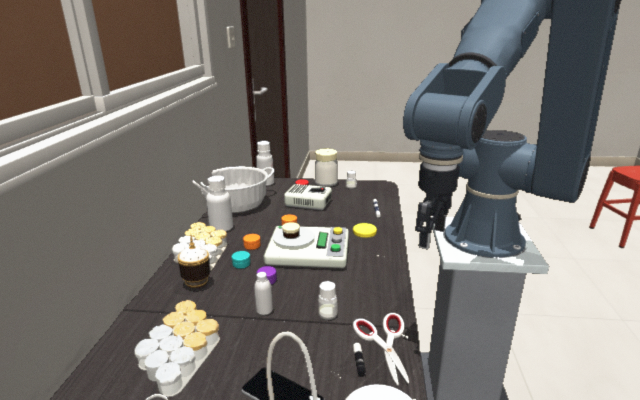

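The top view shows these possible targets:
- **Green:** power key at (250,227). The green display at (268,213) could be mistaken for it.
- **Yellow:** tare key at (285,226). The yellow lid at (316,251) and the tray caps could be mistaken for it.
- **Grey:** mode key at (267,227), not to be pressed.
- **Black with a red dot:** rocker at (383,192). The red lid at (440,166) and the phone at (96,213) could be mistaken for it.

By the description I choose (383,19x), (250,227) and (285,226). Next is a close crop and measurement.

```bash
cat > h.py <<'E'
import numpy as np,cv2
def ray(m,u,v):
    f=200/np.tan(np.radians(m['fovy']/2));T=m['camera_from_world']
    d=T[:3,:3].T@np.array([(u-m['cx'])/f,(v-m['cy'])/f,1]);c=-T[:3,:3].T@T[:3,3];return c,d
def onz(m,u,v,z):
    c,d=ray(m,u,v);return c+d*(z-c[2])/d[2]
def proj(m,p):
    f=200/np.tan(np.radians(m['fovy']/2));q=m['camera_from_world']@np.r_[p,1];return f*q[0]/q[2]+m['cx'],f*q[1]/q[2]+m['cy']
def blobs(im,lo,hi,box):
    x0,y0,x1,y1=box;h=cv2.cvtColor(im[y0:y1,x0:x1],cv2.COLOR_RGB2HSV);k=cv2.inRange(h,lo,hi)
    n,l,s,c=cv2.connectedComponentsWithStats(k);return [(c[i]+[x0,y0],s[i][4]) for i in range(1,n) if s[i][4]>1]
E
python3 - <<'E'
from plant import *
from h import *
t=cv2.imread("pics/top0.png")[...,::-1].copy();s=cv2.imread("pics/side0.png")[...,::-1].copy()
a=cv2.resize(t[150:245,230:310],None,fx=5,fy=5,interpolation=2);b=cv2.resize(t[150:245,345:425],None,fx=5,fy=5,interpolation=2)
cv2.imwrite("pics/crop_t.png",np.hstack([a,b])[...,::-1])
cv2.imwrite("pics/crop_s.png",cv2.resize(s[175:275,255:355],None,fx=6,fy=6,interpolation=2)[:,:,::-1])
m=camera_model("top");ms=camera_model("side")
for nm,lo,hi,z,bt,bs in [("green",(45,120,60),(75,255,255),.0555,(240,219,300,238),(325,225,350,255)),("yellow",(22,120,100),(35,255,255),.0555,(240,219,300,238),(325,220,350,245)),("red",(0,120,60),(8,255,255),.067,(365,170,400,210),(300,180,335,200))]:
    for c,n in blobs(t,lo,hi,bt): print(nm,"top",c,n,onz(m,*c,z))
    for c,n in blobs(s,lo,hi,bs): print(nm,"side",c,n,onz(ms,*c,z))
# balance white top & cleaner body: white contours
h=cv2.cvtColor(t,cv2.COLOR_RGB2HSV);k=cv2.inRange(h,(0,0,130),(180,60,255))
for nm,(x0,y0,x1,y1),z in[("bal",(225,155,308,245),.042),("cl",(350,145,415,218),.055)]:
    cs=cv2.findContours(k[y0:y1,x0:x1],0,2)[0];c=max(cs,key=cv2.contourArea)+[x0,y0]
    P=np.array([onz(m,*q,z)[:2] for q in cv2.convexHull(c)[:,0].astype(float)],np.float32)
    r=cv2.minAreaRect(P);print(nm,r)
E
```

```text
green top [250.03125 227.0625 ] 64 [0.46714852 0.19761755 0.0555    ]
green side [325. 236.] 5 [0.49946724 0.14327331 0.0555    ]
green side [335.25       247.41666667] 48 [0.46305714 0.21149684 0.0555    ]
yellow top [284.55737705 225.68852459] 61 [0.46864853 0.08820837 0.0555    ]
yellow side [337.38 230.1 ] 50 [0.46491454 0.10015872 0.0555    ]
red top [382.125 196.875] 8 [ 0.55172914 -0.22515299  0.067     ]
red side [303.81395349 182.        ] 43 [ 0.62439531 -0.28253564  0.067     ]
red side [321.66666667 188.33333333] 3 [ 0.54756241 -0.22081338  0.067     ]
bal ((0.5545040965080261, 0.1435488611459732), (0.23841474950313568, 0.1964423954486847), 0.5311036109924316)
cl ((0.6054394841194153, -0.2348152995109558), (0.11672496050596237, 0.1579768806695938), 79.40558624267578)
```

View pics/crop_t.png

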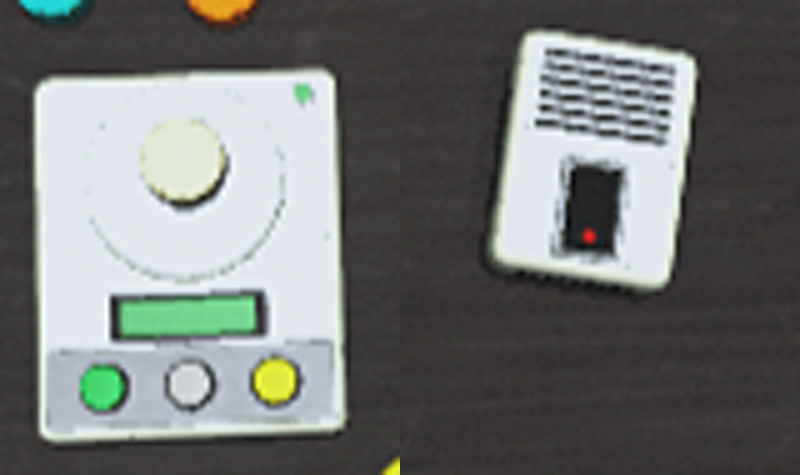

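View pics/crop_s.png

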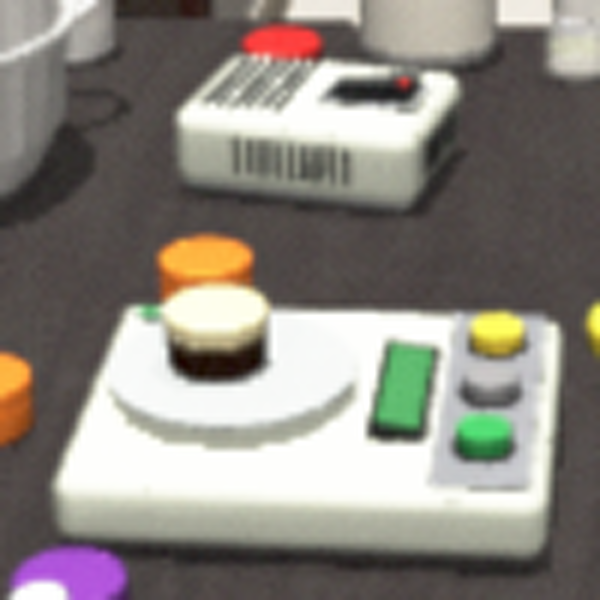

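The crops confirm the choices. The red dot is at (382,197) on the rocker's near end, the green key at (250,227) and the yellow key at (285,226), with the grey key between them. Both views agree within the side mask's bias, and the positions fit the body rectangles. I'll do the rocker first.

```bash
cat >> h.py <<'E'
def press(P,x,y,z0,zmin,fstop,dz=.001,spd=.02):
    """step down; stops at the contact force or zmin"""
    z=z0;log=[]
    while z>zmin:
        z-=dz;P.move_l([x,y,z],max_speed=spd);o=P.get_obs();f=o['contact_force'][2]
        log.append((round(z*1e3,1),round(o['ee_pos'][2]*1e3,1),round(f,1)))
        if f>fstop:break
    print(log,"t",o['t'],o['ee_pos']);return z
E
python3 - <<'E'
import plant as P
from h import *
P.move_gripper(0.0)
print(P.get_obs()['t'])
P.move_ptp([.551,-.2248,.15],[180,0,169.8])
print(P.get_obs()['t'],P.get_obs()['ee_pos'],P.get_obs()['contact_force'],P.get_obs()['width'])
P.move_l([.550,-.2248,.078],max_speed=.1)
o=P.get_obs();print(o['t'],o['ee_pos'],o['contact_force'])
cv2.imwrite("pics/side1.png",cv2.resize(P.camera("side")[130:230,250:370],None,fx=5,fy=5)[:,:,::-1])
cv2.imwrite("pics/top1.png",cv2.resize(P.camera("top")[130:230,330:450],None,fx=5,fy=5)[:,:,::-1])
E
```

```text
0.8667
3.6333 [ 0.55125713 -0.22418446  0.15010806] [ 0.66833441 -1.37171003  0.15443976] 4.969568018324113e-05
4.5 [ 0.5503888  -0.22495753  0.07857353] [-0.41826584  0.23421742  0.53845743]
```

View pics/side1.png

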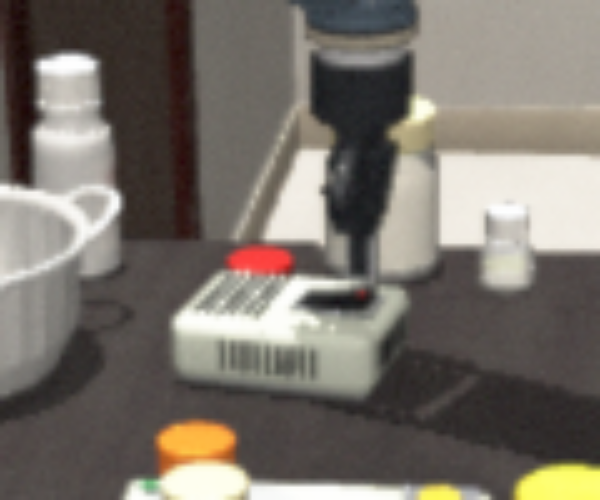

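View pics/top1.png

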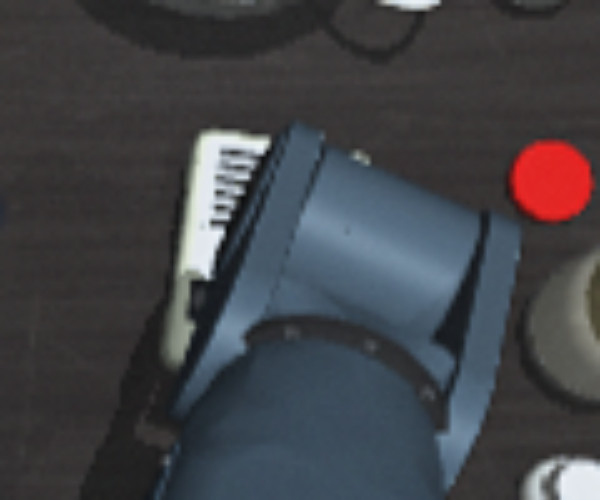

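The side crop shows the closed fingertips (crop 365,285) directly above the red dot (crop 361,294). The top view is blocked by the arm. Pressing now.

Run:
```python
import plant as P
from h import *
P.move_l([.549,-.2246,.070],max_speed=.06)
press(P,.549,-.2246,.070,.056,22)
```

```text
[(69.0, np.float64(69.0), np.float64(0.3)), (68.0, np.float64(68.0), np.float64(-1.1)), (67.0, np.float64(67.0), np.float64(0.6)), (66.0, np.float64(65.9), np.float64(-0.2)), (65.0, np.float64(64.9), np.float64(-0.4)), (64.0, np.float64(63.9), np.float64(0.3)), (63.0, np.float64(63.0), np.float64(1.9)), (62.0, np.float64(62.0), np.float64(2.2)), (61.0, np.float64(61.4), np.float64(6.5)), (60.0, np.float64(61.2), np.float64(15.6)), (59.0, np.float64(61.0), np.float64(24.6))] t 7.6333 [ 0.54938722 -0.22476135  0.0609932 ]
```

Run:
```python
import plant as P
from h import *
P.move_l([.549,-.2246,.13],max_speed=.15)
cv2.imwrite("pics/side2.png",np.vstack([cv2.resize(i[170:215,275:340],None,fx=6,fy=6,interpolation=2) for i in (P.camera("side"),cv2.imread("pics/side0.png")[:,:,::-1])])[:,:,::-1])
print(P.get_obs()['t'],P.get_obs()['contact_force'])
```

```text
8.3083 [-0.32316262  0.06000438  0.45712003]
```

View pics/side2.png

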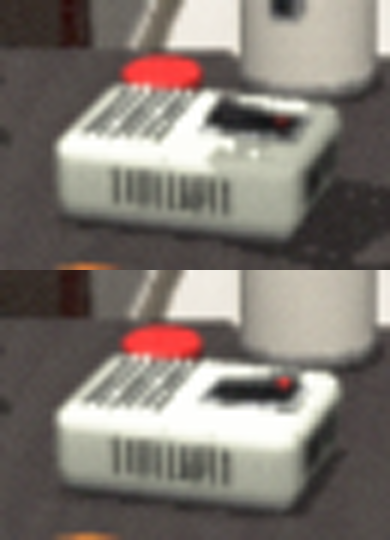

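The rocker has tipped over: the dot end is down, the far end is up, and the force rose sharply at the stop. The green key is next.

Run:
```python
import plant as P
from h import *
P.move_ptp([.4675,.198,.10],[180,0,180])
P.move_l([.4675,.198,.058],max_speed=.1)
o=P.get_obs();print(o['t'],o['ee_pos'],o['contact_force'])
cv2.imwrite("pics/side3.png",cv2.resize(P.camera("side")[180:280,260:380],None,fx=5,fy=5)[:,:,::-1])
```

```text
10.4667 [0.46775659 0.19785401 0.05816954] [0.13487156 0.2226254  0.53285698]
```

View pics/side3.png

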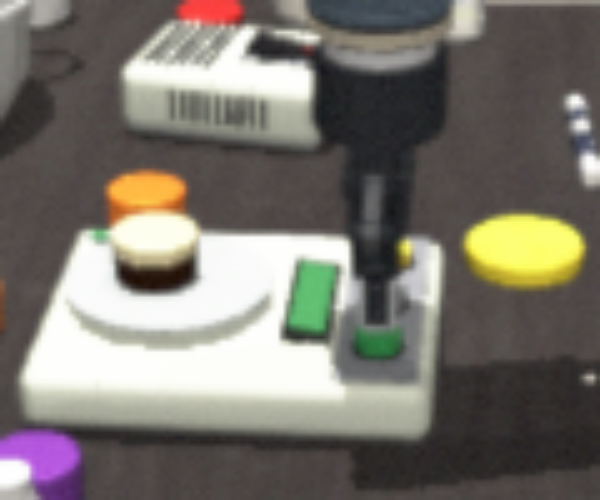

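The side crop shows the fingertips (crop 378,320) centred on the green key (crop 379,338), so I'm pressing.

Run:
```python
import plant as P
from h import *
press(P,.4675,.198,.057,.045,25)
P.move_l([.4675,.198,.10],max_speed=.12)
P.move_l([.469,.0883,.10],max_speed=.12)
cv2.imwrite("pics/side4.png",cv2.resize(P.camera("side")[180:280,260:380],None,fx=5,fy=5)[:,:,::-1])
P.move_l([.469,.0883,.058],max_speed=.1)
cv2.imwrite("pics/side5.png",cv2.resize(P.camera("side")[180:280,260:380],None,fx=5,fy=5)[:,:,::-1])
o=P.get_obs();print(o['t'],o['ee_pos'],o['contact_force'])
```

```text
[(56.0, np.float64(56.3), np.float64(0.3)), (55.0, np.float64(55.1), np.float64(1.3)), (54.0, np.float64(54.1), np.float64(0.9)), (53.0, np.float64(52.9), np.float64(1.5)), (52.0, np.float64(51.9), np.float64(1.3)), (51.0, np.float64(50.9), np.float64(1.1)), (50.0, np.float64(50.5), np.float64(10.8)), (49.0, np.float64(50.3), np.float64(25.1))] t 12.5167 [0.46743538 0.19796914 0.05033239]
14.825 [0.46933848 0.08842497 0.05845636] [-0.00661528 -0.25921591 -0.34662855]
```

View pics/side4.png

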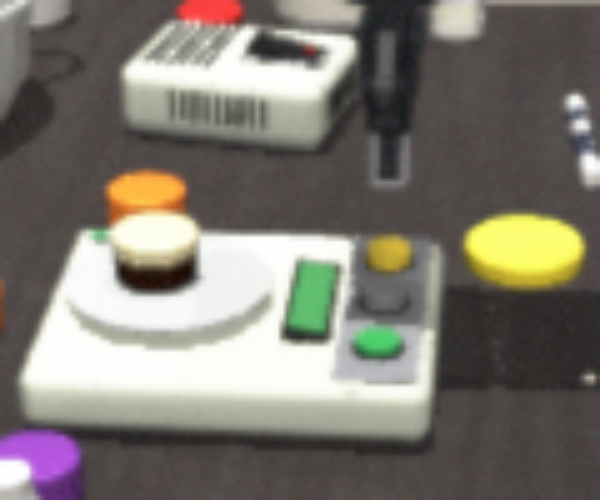

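View pics/side5.png

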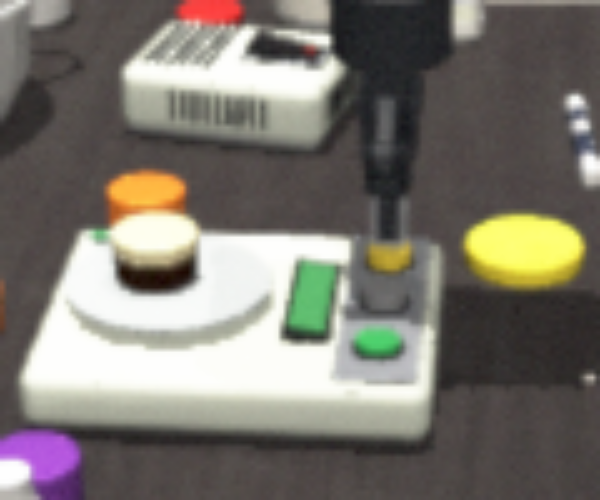

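The green key (crop 379,342) stays in, clearly lower than before. The rocker dot end is still down. The fingertips (crop 390,235) sit centred on the yellow key (crop 390,256). I'll press it and hold.

Run:
```python
import plant as P
from h import *
press(P,.469,.0883,.057,.045,20)
P.sleep(.7);o=P.get_obs();print(o['t'],o['ee_pos'],o['contact_force'])
cv2.imwrite("pics/side6.png",cv2.resize(P.camera("side")[170:270,260:380],None,fx=5,fy=5)[:,:,::-1])
```

```text
[(56.0, np.float64(56.3), np.float64(-0.1)), (55.0, np.float64(55.2), np.float64(1.2)), (54.0, np.float64(54.1), np.float64(2.8)), (53.0, np.float64(53.0), np.float64(2.8)), (52.0, np.float64(52.1), np.float64(3.4)), (51.0, np.float64(51.1), np.float64(3.9)), (50.0, np.float64(50.5), np.float64(11.5)), (49.0, np.float64(50.2), np.float64(25.3))] t 16.825 [0.46931803 0.08833577 0.05020816]
17.525 [0.46929549 0.08831283 0.0502244 ] [-4.3245363  -0.58030579 25.88425484]
```

View pics/side6.png

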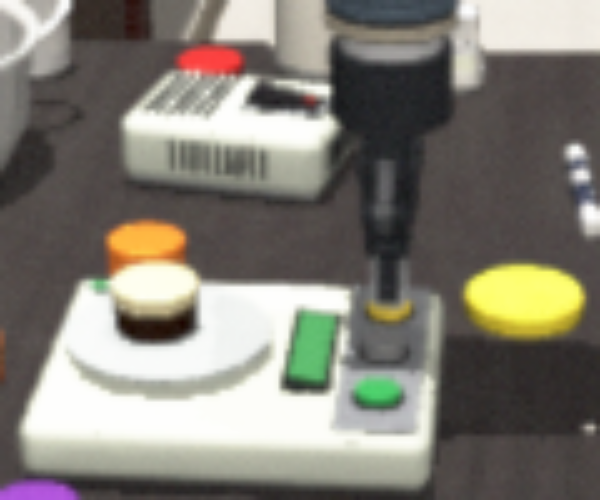

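The yellow key (crop 390,310) is down under the fingertips, the grey key is still out, green is in, and the jar is on the pan. The hold is steady at 26 N, so I'm handing in.

```bash
python3 -c "
import plant as P
print(P.finish_job())"
```

```text
the job is handed in; nothing more can be done
None
```

I switched the air cleaner off, pressed the green power key in, then pressed the yellow tare key. I handed the job in at about 17.5 s with the closed fingertips still holding the tare key down.

- **Rocker:** the push reached the hard stop at about 25 N. The later side pictures show the red-dotted end down and the far end up. Force only became clear about 4 mm lower than I expected (sensor noise is about 1 N), but the pictures and the stop both show it fully off.
- **Green key:** it went in 5 mm to its stop, with the tip at 50.3 mm and 25 N, and the side pictures show it staying in. The sliding force read about 1.3 N, less than the 3 N described.
- **Yellow key:** it met its spring (about 3 to 4 N), then its stop at 50.2 mm. The hold stayed steady at about 26 N for 0.7 s before I handed in.
- **Surroundings:** the last side crop shows the grey key still out and the jar on the pan. Nothing visible in it has moved, but it covers only the balance and cleaner area. I took no full picture of the whole scene at the end.

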